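# Top the cocktail shaker, then lift off and hold only its cap

## Task

Get the cocktail shaker ready to strain: lay the peeler that was left across the open tin down in the middle of the side plate, then carry the strainer top, with its cap still on, to the tin as one piece, seat it squarely and fully home, and let go. Then lift the small cap alone straight off, leaving the strainer top seated and undisturbed in the upright tin, and finish still holding the cap in the gripper, upright and at least a hand's breadth (8 cm) above where it sat, so that I can pour through the strainer. The cap must not come off before the strainer top is home, and the bottle, can, glass and salt shaker round about stay where they are.

Things in the scene. Friction and masses are not known exactly. Their poses are not given: they have to be found in the camera images.
- tin: Cocktail shaker tin: open steel beaker, loose (0.4 kg), upright on the counter, 110 mm high, 86 mm across at the rim and 60 mm at the foot, wall 3 mm (mouth 80 mm wide inside). Origin at the centre of its underside, z up. Round: its yaw does not matter. At the start the peeler lies across its mouth.
- tin_rim (a point): Centre of the tin's mouth, level with the rim, 110 mm above the tin's foot.
- top_collar (a point): Strainer top (inner lid), round, steel, 0.16 kg, upright on the counter, cap on. Point on its axis, mid-height of its grip collar, 46.5 mm above its lowest edge; z up. The collar is an upright cylinder 52 mm wide and 19 mm high, wider than the cap, so two fingers from above, straddling the cap, can grip it without touching the cap. Fully home in the tin, this point is 30.5 mm above the rim.
- top_seat (a point): Strainer top again: centre of the underside of its 89 mm wide flange, which rests on the tin's rim when home; 30.5 mm below top_collar. Under it a tapered plug 16 mm deep, 67 mm wide at its foot and 75 mm at its root, enters the tin's mouth. Above it a shoulder narrows to the collar, 21 mm up; a perforated neck, 31 mm wide and 22 mm high, stands on the collar inside the cap.
- cap_center (a point): Cap (outer lid): small steel cup, mouth down, 43 mm wide and 34 mm high, 0.06 kg, loose over the neck of the strainer top (about 2.5 mm play all round), its mouth resting on the collar. Point at its centre, 17 mm above its mouth; 26.5 mm above top_collar while it is on. Raised 23 mm it is clear of the neck. Only its weight holds it.
- peeler_handle (a point): Vegetable peeler, black handle, lying flat across the tin's mouth, 170 mm long, 0.08 kg. Point in the middle of its handle, near its centre of mass, 9 mm above its underside. x runs along it towards the blade. Handle: 60 mm back and 45 mm forward of this point, up to 24 mm wide (along y), 17 mm high; the blade, 14 mm wide, ends 110 mm forward. Both ends stick out past the rim.
- plate: Round white side plate, 199 mm in diameter, rim 22 mm high, flat middle about 8 mm high, loose (0.3 kg), empty on the counter. Origin at the centre of its underside.
- dropper_bottle: Bystander: small brown dropper bottle, 33 mm wide, 102 mm high, on the robot's side of the work. Origin at the centre of its underside.
- soda: Bystander: drinks can, 66 mm wide, 115 mm high, at the back left. Origin at the centre of its underside.
- glass: Bystander: clear glass tumbler, 77 mm wide, 89 mm high, at the back. Origin at the centre of its underside.
- shaker_salt: Bystander: small salt shaker, 44 mm wide, 90 mm high, at the back. Origin at the centre of its underside.
Mind the look-alikes: they are no part of the job. What is shaped like the tin but orange is not meant.

How it is judged:
By the outcome, as a careful person would: the job done as asked, in the order asked, and still so for the second after the job is handed in, while the arm keeps its last pose, push and grip.
It also fails if it takes over 72 s, if anything falls off the work surface, if the arm or the gripper's body presses on something with over 40 N, if the wrist force passes 120 N, or if a joint passes its speed limit or range.

## Robot

A 6-joint arm with a two-finger parallel gripper is mounted at the origin on the work surface; the furniture and walls round the work are solid. World frame = base frame: x ahead of the robot, y to its left, z up, the work surface at z = 0. Lengths are in m, angles in rad, forces in N, time in s.
With the tool pointing down it reaches from about 0.425 to 0.95 m from the base axis. Payload 3.5 kg.
Tool frame: the origin (TCP) lies midway between the tips of the shut fingers; the grasp point (between the pads) lies 19 mm behind it (env.grasp_offset is the distance from the TCP to the grasp point, in m); z points along the fingers, y is the line along which they close (so a half turn about z gives the same grasp; the last joint's range is limited). The gripper opens to 85 mm and grips with 20 to 120 N. Pads are 22 mm wide; open, the fingers measure 114 mm over their backs; the gripper's body (76 mm by 85 mm) begins 54 mm behind the grasp point. The pads swing forward as they close: fully open they stand 13 mm farther back than shut.
Start: joints at [1.076, 0.286, 1.577, -0, 1.279, -0.15], TCP at [0.228, 0.635, 0.231] pointing down, gripper open.
Joint ranges: [-2.77, 2.77], [-0.9, 2.22], [0.21, 2.48], [-1.53, 4.67], [0.24, 2.81], [-2.84, 2.84]. Speed limits (rad/s): [2.79, 2.79, 3.14, 3.14, 3.14, 3.14].

## Interface

Orientations are given as a rotation vector (axis times angle).
In Python, from cell import sensors, camera, ticket, recognise, regions_of, mark_of, env gives the robot as it stands. The module is installed in compiled form; this text tells all that it offers.
- The arm moves only by the tool drive_tool, never from a script. Its arguments are lists of equal length, an entry for each row: "translation": the shift along the world's x, y, z in mm, a list of three; "turn": the turn about the world's z in rad; "jaw": the gripper's target within -1 to 1 (fully open at 1, half-way at 0, shut at -1). In form: {"translation": [[dx, dy, dz], ...], "turn": [turn, ...], "jaw": [jaw, ...]}. A call has 1 to 10 rows; each row shifts and turns the commanded pose from where the row before left it; what a row does not reach is not made up. A row lasts 1/8 s, in which the tool goes at most 62.5 mm and 10.7 degrees, less where a joint would pass 70% of its speed; a pose out of reach is approached as far as the arm can. A call with a gripper value outside its range is refused whole. The fingers move at their own pace and stop on an object; the grip force is fixed at half the most. Time passes only in rows, so rows that do not move let the fingers close. It gives the time, the measured TCP pose, the force, the opening and the grip force at its end, in the units of the state.
- sensors.get_state(): the state, without advancing time (a new reading comes with each control period).
- camera(name): name is "side" or "top"; returns a dict with "pixels" (384x512x3 uint8, red, green, blue), "intrinsics" (3x3 intrinsics, pixels), "eye" and "attitude" of the camera in the world. Camera axes: x right, y down, z forward; pixel columns grow to the right and rows downward; lengths in m; the calibration is good to about 2 mm. A picture is of the moment at which its call begins. There is no depth.
- ticket.finish_job(): hands the job in; it is judged then, once.
Trained networks look in a picture, given as the dict that the camera call returned (one of the last four; its "shot" number tells which), for a name from the list of things; names that differ only in an ending like _2 or _b are one class to them, and where a whole thing is asked for, a point or a joint stands for the part that bears it (a point fixed in the world has none). Each returns a list of dicts, best first, with "p" (0 to 1); they miss things now and then, are a little off and sometimes report something else, mostly with a low value. They report only what shows in the picture. A call takes as long as a camera call. They do not tell look-alikes from the thing itself.
- recognise(picture, name): "position" ([x, y, z] in m, in world coordinates, good to about 4 mm: the middle of the surface that is visible of it).
- regions_of(picture, name): "mask" (384x512 bool, what is visible of it).
- mark_of(picture, name): "position" ([x, y, z] in m, in world coordinates, good to about 4 mm: a listed point, or the origin of a listed thing).
The state is a dict: "time": time; "q": joint angles; "qvel": joint speeds; "joint_efforts": joint torques, N m; "position": TCP position; "tool_rot": TCP orientation; "wrist_force": force on the tool from outside, world axes, zero at the start; "moment": the same for the moment, N m; "grip_width": finger opening in m; "grip_force": force on a finger pad.
Only numpy, scipy, OpenCV 4.12 (cv2) and the standard library are available. Lean on these libraries where they do the work, as an engineer would, in place of code of your own. Each camera call takes 0.05 s, during which the arm holds its last target. There are 200 camera calls.

## Working session

There is one attempt and no reset: what is moved stays moved. The work goes in short steps, Python scripts to look and compute and a tool call to move; the robot and the scene stay as the last step left them, time stands still between calls to the robot, and variables do not carry over. Pictures are saved under pics/ and viewed, at most 10 in all, crops included, and the job is handed in when it is done.

Besides the shell and the picture viewer there is one more tool, called after "Request:" as a command line: name --pt "numbers of a row" for each row, then --argument value for the rest. drive_tool: Moves the arm, as the interface text tells. Its arguments: {"type":"object","properties":{"translation":{"type":"array","items":{"type":"array","items":{"type":"number"}}},"turn":{"type":"array","items":{"type":"number"}},"jaw":{"type":"array","items":{"type":"number"}}},"required":["translation","turn","jaw"]}

```bash
mkdir -p pics
cat > h.py <<'E'
import numpy as np, cv2
from cell import sensors, camera, ticket, recognise, regions_of, mark_of, env
np.set_printoptions(precision=4,suppress=True)
def save(p,n): cv2.imwrite('pics/'+n, cv2.cvtColor(p['pixels'],cv2.COLOR_RGB2BGR))
def R(p):
    a=np.array(p['attitude'],float)
    return a if a.shape==(3,3) else (cv2.Rodrigues(a)[0] if a.size==3 else None)
def proj(p,X):
    c=R(p).T@(np.array(X)-p['eye']); u=np.array(p['intrinsics'])@c; return u[:2]/u[2]
def ray(p,uv):
    d=R(p)@np.linalg.inv(p['intrinsics'])@np.array([uv[0],uv[1],1.]); return np.array(p['eye']),d/np.linalg.norm(d)
def atz(p,uv,z):
    o,d=ray(p,uv); return o+d*(z-o[2])/d[2]
def tri(p1,u1,p2,u2):
    A=np.zeros((3,3));b=np.zeros(3)
    for p,u in((p1,u1),(p2,u2)):
        o,d=ray(p,u);M=np.eye(3)-np.outer(d,d);A+=M;b+=M@o
    return np.linalg.solve(A,b)
E
python3 - <<'E'
from h import *
s=camera('side');t=camera('top')
save(s,'s0.png');save(t,'t0.png')
for p in(s,t): print(p['eye'],p['attitude'],np.array(p['intrinsics']).tolist())
for n in ['tin','tin_rim','top_collar','top_seat','cap_center','peeler_handle','plate','dropper_bottle','soda','glass','shaker_salt']:
  for k,p in(('s',s),('t',t)):
    for d in mark_of(p,n)[:3]: print(n,k,round(d['p'],2),np.array(d['position']),proj(p,d['position']).round())
st=sensors.get_state();print({k:np.array(v) for k,v in st.items()},env.grasp_offset)
E
```

```text
[ 0.0748 -1.0047  1.1539] [-2.2895  0.4031 -0.1937] [[478.2145998049688, 0.0, 256.9576557705894], [0.0, 478.2145998049688, 197.25542611462063], [0.0, 0.0, 1.0]]
[0.4442 0.0526 1.4266] [-2.2331  2.1727 -0.0317] [[424.6351186343909, 0.0, 254.5241491439126], [0.0, 424.6351186343909, 191.3717057724808], [0.0, 0.0, 1.0]]
tin s 0.9 [ 0.3824  0.0501 -0.0008] [229. 228.]
tin s 0.87 [ 0.5419  0.0469 -0.0009] [274. 218.]
tin s 0.86 [ 0.2606 -0.2602 -0.0018] [222. 315.]
tin t 0.95 [0.3884 0.0554 0.0021] [255. 222.]
tin t 0.68 [ 0.5122  0.3794 -0.0039] [160. 182.]
tin t 0.67 [ 0.2645  0.2017 -0.0024] [210. 258.]
tin_rim s 0.86 [0.5148 0.3811 0.1135] [235. 137.]
tin_rim s 0.8 [0.2652 0.2022 0.112 ] [181. 182.]
tin_rim s 0.77 [0.5458 0.041  0.106 ] [277. 195.]
tin_rim t 0.83 [0.5182 0.3824 0.1068] [151. 179.]
tin_rim t 0.8 [ 0.2634 -0.2628  0.108 ] [357. 267.]
tin_rim t 0.79 [0.5452 0.044  0.1076] [260. 173.]
top_collar s 0.78 [0.4869 0.2325 0.0451] [241. 177.]
top_collar t 0.77 [0.4911 0.2296 0.0474] [202. 189.]
top_seat s 0.68 [0.4912 0.2341 0.0102] [242. 184.]
top_seat t 0.92 [0.4922 0.23   0.0
[... 777 characters left out ...]
7 [ 0.7194 -0.1529  0.0026] [349. 245.]
shaker_salt t 0.46 [ 0.7152 -0.1583 -0.0033] [320. 127.]
shaker_salt t 0.3 [ 0.7262  0.1156 -0.0012] [240. 121.]
shaker_salt t 0.27 [ 0.3506  0.1456 -0.0011] [227. 232.]
{'time': array(1.2), 'q': array([ 1.076 ,  0.2863,  1.5767, -0.    ,  1.2786, -0.15  ]), 'qvel': array([ 0.0021, -0.0026, -0.0007,  0.0016, -0.0005, -0.0019]), 'joint_efforts': array([ -0.0012, -40.5971, -29.2934,  -0.0002,   0.0006,  -0.    ]), 'position': array([0.2281, 0.6353, 0.2313]), 'tool_rot': array([0.5388, 3.095 , 0.    ]), 'wrist_force': array([ 0.0194,  0.1318, -0.1249]), 'moment': array([0.0295, 0.0403, 0.0148]), 'grip_force': array(0.), 'grip_width': array(0.0856)} 0.0187
```

Run:
```python
import cv2,numpy as np
a=cv2.imread('pics/s0.png')[90:340,130:420];b=cv2.imread('pics/t0.png')[90:300,130:390]
cv2.imwrite('pics/sc.png',cv2.resize(a,(696,600),interpolation=cv2.INTER_CUBIC))
cv2.imwrite('pics/tc.png',cv2.resize(b,(728,588),interpolation=cv2.INTER_CUBIC))
```

```text
(no output)
```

View pics/sc.png

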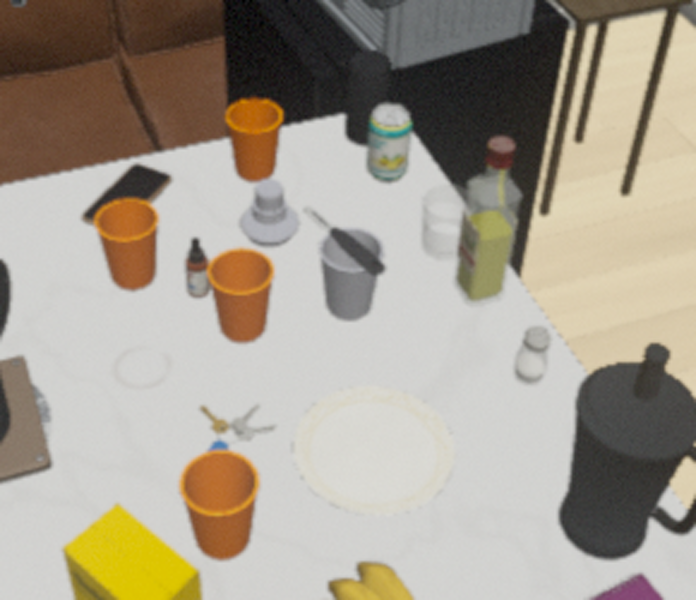

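View pics/tc.png

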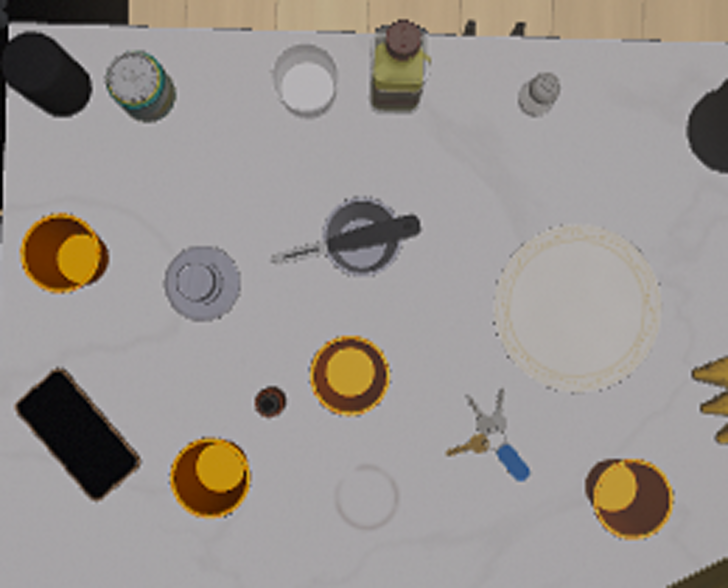

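The meant tin is the steel one with the peeler across it, at side (277,205) and top (260,173). The four orange look-alikes, at side (235,145), (183,190), (230,212) and (222,300), don't fit. Both crops confirm this. The strainer top is at side (242,180), and the plate is at side (285,281).

```bash
cat > m.py <<'E'
from h import *
def ell(m):
    m=m.astype(np.uint8); c=max(cv2.findContours(m,cv2.RETR_EXTERNAL,cv2.CHAIN_APPROX_NONE)[0],key=cv2.contourArea)
    return cv2.fitEllipse(cv2.convexHull(c))
def near(l,p,uv):
    for d in l:
        ys,xs=np.nonzero(d['mask'])
        if len(xs) and np.hypot(xs.mean()-uv[0],ys.mean()-uv[1])<15: return d['mask']
E
python3 - <<'E'
from m import *
acc={}
for i in range(4):
  for k in('side','top'):
    p=camera(k)
    for n,q in(('tin_rim',(.545,.042)),('top_collar',(.49,.23)),('cap_center',(.49,.23)),('top_seat',(.49,.23)),('peeler_handle',(.545,.038)),('plate',(.474,-.212)),('tin',(.545,.042))):
      for d in mark_of(p,n):
        if np.hypot(*(np.array(d['position'])[:2]-q))<.025: acc.setdefault((n,k),[]).append(d['position']);break
    if i==0:
      if k=='side': s=p
      else: t=p
  if i==0:
    for k,p in(('side',s),('top',t)):
      for n,X in(('tin',(.545,.042,.06)),('top_collar',(.49,.23,.03)),('cap_center',(.49,.23,.073)),('peeler_handle',(.545,.045,.118)),('plate',(.474,-.212,.01))):
        m=near(regions_of(p,n),p,proj(p,X))
        if m is None: print(k,n,'none');continue
        np.save(f'{k}_{n}.npy',m)
        e=ell(m); z={'tin':.11,'top_collar':.017,'cap_center':.09,'peeler_handle':.12,'plate':.02}[n]
        print(k,n,m.sum(),np.array(e[0]),e[1],e[2],'->',atz(p,e[0],z))
        if n=='peeler_handle':
          c=np.argwhere(m)[:,::-1].astype(np.float32); r=cv2.fitLine(c,cv2.DIST_L2,0,.01,.01).ravel()
          u=(c-r[2:])@r[:2]; a=atz(p,r[2:]+r[:2]*u.min(),.12);b=atz(p,r[2:]+r[:2]*u.max(),.12);print('ends',a,b,np.linalg.norm(a-b),np.arctan2(*(a-b)[1::-1]))
for k,v in acc.items(): print(k,len(v),np.mean(v,0),np.std(v,0))
E
```

```text
side tin 648 [273.7104 203.6278] (22.791215896606445, 41.856197357177734) 174.74009704589844 -> [0.5187 0.0044 0.11  ]
side top_collar 328 [240.9152 183.2407] (19.188478469848633, 23.699119567871094) 85.96781158447266 -> [0.4861 0.2334 0.017 ]
side cap_center 107 [241.1197 171.3665] (11.112449645996094, 12.253830909729004) 157.29367065429688 -> [0.4807 0.2132 0.09  ]
side peeler_handle 187 [276.1107 192.8598] (6.545297622680664, 44.28171157836914) 130.40399169921875 -> [0.5404 0.039  0.12  ]
ends [0.5122 0.1284 0.12  ] [ 0.5581 -0.0181  0.12  ] 0.1534760820144756 1.8744647470688016
side plate 2893 [285.2155 277.4589] (54.86046600341797, 67.06227111816406) 94.1316909790039 -> [ 0.4714 -0.2149  0.02  ]
top tin 373 [257.0193 168.0869] (13.397629737854004, 25.297273635864258) 73.5760498046875 -> [0.5597 0.0524 0.11  ]
top top_collar 433 [202.1165 190.4347] (26.106626510620117, 27.464059829711914) 17.14766502380371 -> [0.4885 0.2328 0.017 ]
top cap_center 140 [199.3834 190.3907] (12.464658737182617, 13.586063385009766) 109.50676727294922 -> [0.4861 0.2321 0.09  ]
top peeler_handle 303 [25
[... 585 characters left out ...]
 0.0005]
('peeler_handle', 'side') 4 [0.5422 0.0363 0.1165] [0.0014 0.001  0.0015]
('plate', 'side') 4 [ 0.4735 -0.2119 -0.0001] [0.0017 0.0006 0.0011]
('tin_rim', 'top') 4 [0.5453 0.0425 0.1097] [0.0017 0.0017 0.0012]
('top_collar', 'top') 4 [0.4928 0.229  0.0467] [0.0008 0.0004 0.0015]
('cap_center', 'top') 4 [0.4891 0.2307 0.0742] [0.0014 0.0009 0.0018]
('top_seat', 'top') 4 [0.4912 0.2297 0.0182] [0.0007 0.0016 0.0013]
('peeler_handle', 'top') 4 [0.5462 0.0382 0.1177] [0.0009 0.0007 0.0013]
('plate', 'top') 4 [ 0.4722 -0.2152  0.0024] [0.0015 0.0014 0.0014]
('tin', 'top') 4 [ 0.5426  0.0417 -0.0001] [0.002  0.0009 0.0018]
('tin', 'side') 2 [ 0.5416  0.0456 -0.0027] [0.0001 0.001  0.001 ]
```

Request:
drive_tool --pt "23 -43 -3" --pt "23 -43 -3" --pt "23 -43 -3" --pt "23 -43 -3" --pt "23 -43 -3" --pt "23 -43 -3" --pt "23 -43 -3" --pt "23 -43 -3" --pt "23 -43 -3" --pt "23 -43 -3" --turn '[-0.096, -0.096, -0.096, -0.096, -0.096, -0.096, -0.096, -0.096, -0.096, -0.096]' --jaw '[0, 0, 0, 0, 0, 0, 0, 0, 0, 0]'

```text
time: 6.15
position: [0.4588, 0.2038, 0.2016]
tool_rot: [1.911, 2.493, 0.001]
wrist_force: [-0.4, 0.7, 0.3]
grip_width: 0.0425
grip_force: 0.0
```

Request:
drive_tool --pt "22 -42 0" --pt "22 -42 0" --pt "21 -42 0" --pt "21 -42 0" --pt "0 0 0" --pt "0 0 0" --turn '[0, 0, 0, 0, 0, 0]' --jaw '[0, 0, 0, 0, 0, 0]'

```text
time: 6.9
position: [0.5438, 0.0375, 0.2012]
tool_rot: [-1.907, -2.495, -0.0]
wrist_force: [0.3, 0.6, 0.1]
grip_width: 0.0427
grip_force: 0.0
```

Request:
drive_tool --pt "0 0 -30" --pt "0 0 -30" --pt "0 0 -20" --pt "0 0 -12" --pt "0 0 0" --pt "0 0 0" --pt "0 0 0" --pt "0 0 0" --pt "0 0 0" --turn '[0, 0, 0, 0, 0, 0, 0, 0, 0]' --jaw '[0, 0, 0, 0, 0, -1, -1, -1, -1]'

```text
time: 8.02
position: [0.5451, 0.0372, 0.1105]
tool_rot: [1.906, 2.495, 0.002]
wrist_force: [0.2, 1.4, 4.8]
grip_width: 0.0205
grip_force: 59.0
```

Request:
drive_tool --pt "0 0 0" --pt "0 0 5" --pt "0 0 15" --pt "0 0 30" --turn '[0, 0, 0, 0]' --jaw '[-1, -1, -1, -1]'

```text
time: 8.52
position: [0.5425, 0.0374, 0.1583]
tool_rot: [-1.905, -2.493, 0.004]
wrist_force: [1.3, 0.2, 0.3]
grip_width: 0.0204
grip_force: 58.7
```

Run:
```python
from m import *
s=camera('side');t=camera('top')
a=np.hstack([s['pixels'][130:330,200:380],t['pixels'][110:310,200:380]])
cv2.imwrite('pics/g1.png',cv2.resize(a[...,::-1],(792,440),interpolation=cv2.INTER_CUBIC))
```

```text
(no output)
```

View pics/g1.png

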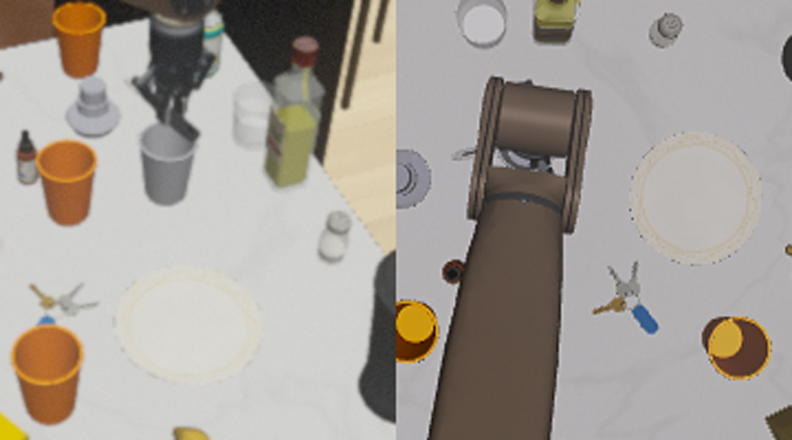

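The peeler is held level at side (280,183) and the tin hasn't moved. Next I carry it to the plate.

Request:
drive_tool --pt "-11 -44 0" --pt "-11 -44 0" --pt "-11 -44 0" --pt "-11 -44 0" --pt "-12 -44 0" --pt "-12 -45 0" --pt "0 0 -40" --pt "0 0 -40" --pt "0 0 -30" --pt "0 0 -20" --turn '[0, 0, 0, 0, 0, 0, 0, 0, 0, 0]' --jaw '[-1, -1, -1, -1, -1, -1, -1, -1, -1, -1]'

```text
time: 9.88
position: [0.4745, -0.2268, 0.0266]
tool_rot: [-1.905, -2.493, 0.0]
wrist_force: [0.0, 0.8, 0.1]
grip_width: 0.0208
grip_force: 58.8
```

Request:
drive_tool --pt "0 0 -6" --pt "0 0 -6" --pt "0 0 -4" --pt "0 0 0" --turn '[0, 0, 0, 0]' --jaw '[-1, -1, -1, -1]'

```text
time: 10.38
position: [0.4764, -0.2278, 0.014]
tool_rot: [1.907, 2.496, 0.0]
wrist_force: [-1.5, 0.3, 2.0]
grip_width: 0.0205
grip_force: 59.2
```

Run:
```python
from m import *
s=camera('side');t=camera('top')
a=np.hstack([s['pixels'][210:350,220:360],t['pixels'][130:270,260:400]])
cv2.imwrite('pics/g2.png',cv2.resize(a[...,::-1],(800,400),interpolation=cv2.INTER_CUBIC))
```

```text
(no output)
```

View pics/g2.png

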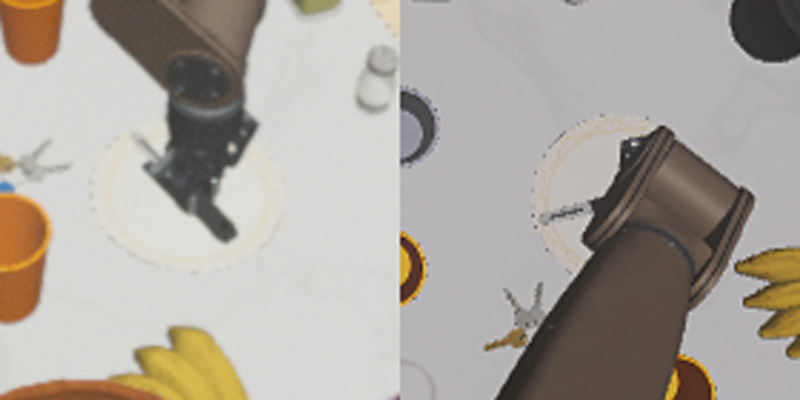

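The peeler is centred over the plate with both ends inside its rim, at top (300–350, ~205). I'll lower it a few more millimetres and release.

Request:
drive_tool --pt "0 0 -2" --pt "0 0 -2" --pt "0 0 0" --turn '[0, 0, 0]' --jaw '[-1, -1, -1]'

```text
time: 10.85
position: [0.4768, -0.2281, 0.0129]
tool_rot: [-1.906, -2.496, 0.0]
wrist_force: [-7.8, 4.7, 21.7]
grip_width: 0.0208
grip_force: 61.5
```

Request:
drive_tool --pt "0 0 0" --pt "0 0 0" --pt "0 0 0" --pt "0 0 10" --pt "0 0 30" --pt "0 0 50" --pt "0 0 60" --pt "0 0 40" --pt "0 0 0" --turn '[0, 0, 0, 0, 0, 0, 0, 0, 0]' --jaw '[0, 0, 0, 0, 0, 0.5, 1, 1, 1]'

```text
time: 11.98
position: [0.4783, -0.2293, 0.2047]
tool_rot: [1.901, 2.488, 0.0]
wrist_force: [0.0, 0.0, -0.2]
grip_width: 0.0855
grip_force: 0.0
```

Run:
```python
from m import *
s=camera('side');t=camera('top')
a=np.hstack([s['pixels'][150:330,200:380],t['pixels'][110:290,210:390]])
cv2.imwrite('pics/g3.png',cv2.resize(a[...,::-1],(800,400),interpolation=cv2.INTER_CUBIC))
m=near(regions_of(t,'tin'),t,proj(t,(.545,.042,.1)))
if m is not None: e=ell(m);print('tin top',e,atz(t,e[0],.11))
m=near(regions_of(s,'tin'),s,proj(s,(.545,.042,.06)))
if m is not None: print('side mask',m.sum())
print('expected rim px',[proj(p,(.545,.0425,.11)) for p in(s,t)])
for n in('tin_rim','top_collar','peeler_handle','plate','cap_center'):
  for k,p in(('s',s),('t',t)):
    for d in mark_of(p,n):
      if n!='tin_rim' or np.hypot(d['position'][0]-.545,d['position'][1]-.042)<.03: print(n,k,d['p'],np.array(d['position']));break
```

```text
tin top ((259.00830078125, 174.38677978515625), (27.12192153930664, 28.058570861816406), 113.68833923339844) [0.5403 0.0457 0.11  ]
side mask 578
expected rim px [array([276.885 , 194.1359]), array([260.0907, 172.8929])]
tin_rim s 0.68 [0.5468 0.0419 0.1089]
tin_rim t 0.72 [0.546  0.0436 0.1098]
top_collar s 0.71 [0.4887 0.2344 0.0484]
top_collar t 0.6 [0.4893 0.2302 0.0488]
peeler_handle s 0.62 [ 0.4759 -0.2265  0.018 ]
peeler_handle t 0.63 [ 0.4789 -0.2246  0.0199]
plate s 0.94 [ 0.4731 -0.2093  0.001 ]
plate t 0.74 [0.4925 0.2313 0.0494]
cap_center s 0.51 [ 0.5426  0.0464 -0.0027]
cap_center t 0.55 [0.4894 0.23   0.0728]
```

View pics/g3.png

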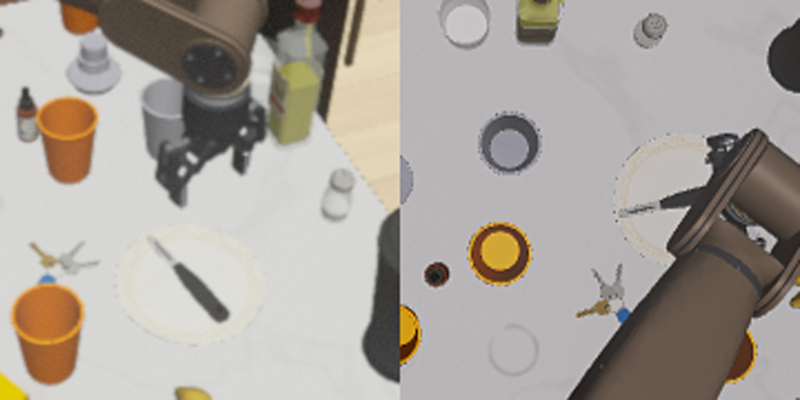

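The peeler lies in the middle of the plate, at side (~283,275), and the tin is open at top (259.5,174). Before gripping the strainer I'll refine the relative circle positions by edge fitting.

```bash
cat > fit.py <<'E'
from m import *
from scipy.optimize import minimize
from scipy.ndimage import map_coordinates
def circ(p,c,r,a): return np.array([proj(p,(c[0]+r*np.cos(t),c[1]+r*np.sin(t),c[2])) for t in a])
def score(p,g,c,r,arc):
    # sharpness of the step across the projected circle
    o=circ(p,c,r+.0025,arc);i=circ(p,c,r-.0025,arc)
    f=lambda q:np.stack([map_coordinates(g[...,k],[q[:,1],q[:,0]],order=1) for k in range(3)],1)
    return np.abs((f(o)-f(i)).mean(0)).sum() if False else np.linalg.norm(f(o)-f(i),axis=1).mean()
def fit(p,c0,r,arc):
    g=cv2.GaussianBlur(p['pixels'],(0,0),.7).astype(float)
    best=max(((score(p,g,(c0[0]+dx,c0[1]+dy,c0[2]),r,arc),dx,dy) for dx in np.arange(-.01,.0101,.001) for dy in np.arange(-.01,.0101,.001)))
    return np.array([c0[0]+best[1],c0[1]+best[2],c0[2]]),best[0]
E
python3 - <<'E'
from fit import *
s=camera('side');t=camera('top')
al=np.linspace(0,2*np.pi,90,endpoint=False)
for k,p in(('s',s),('t',t)):
  for n,c,r in(('rim',(.545,.0425,.11),.043),('flange',(.490,.231,.0165),.0445),('captop',(.49,.231,.090),.0215),('orange',(.388,.055,.11),.043)):
    print(k,n,fit(p,c,r,al))
E
```

```text
s rim (array([0.542 , 0.0435, 0.11  ]), np.float64(26.97936918572185))
s flange (array([0.488 , 0.229 , 0.0165]), np.float64(25.93192244435856))
s captop (array([0.486, 0.233, 0.09 ]), np.float64(39.20534811528707))
s orange (array([0.388, 0.054, 0.11 ]), np.float64(61.39706548755833))
t rim (array([0.54  , 0.0475, 0.11  ]), np.float64(75.55303562728524))
t flange (array([0.487 , 0.234 , 0.0165]), np.float64(44.434418210937906))
t captop (array([0.489, 0.235, 0.09 ]), np.float64(26.471375561360173))
t orange (array([0.387, 0.057, 0.11 ]), np.float64(108.92894207388241))
```

Request:
drive_tool --pt "1 46 0" --pt "1 46 0" --pt "1 46 0" --pt "1 46 0" --pt "1 46 0" --pt "1 46 0" --pt "1 46 0" --pt "1 46 0" --pt "1 46 0" --pt "1 47 0" --turn '[-0.0265, -0.0265, -0.0265, -0.0265, -0.0265, -0.0265, -0.0265, -0.0265, -0.0265, -0.0265]' --jaw '[1, 1, 1, 1, 1, 1, 1, 1, 1, 1]'

```text
time: 14.02
position: [0.4861, 0.2348, 0.1996]
tool_rot: [2.221, 2.221, 0.001]
wrist_force: [0.8, 0.4, 0.1]
grip_width: 0.0854
grip_force: 0.0
```

Request:
drive_tool --pt "0 0 -40" --pt "0 0 0" --pt "0 0 0" --turn '[0, 0, 0]' --jaw '[1, 1, 1]'

```text
time: 14.4
position: [0.4866, 0.233, 0.1602]
tool_rot: [2.221, 2.222, 0.001]
wrist_force: [-0.1, 0.2, -0.1]
grip_width: 0.0853
grip_force: 0.0
```

Request:
drive_tool --pt "1 0 -45" --pt "0 0 -40" --pt "0 0 -25" --pt "0 0 -13" --pt "0 0 0" --pt "0 0 0" --pt "0 0 0" --pt "0 0 0" --pt "0 0 0" --turn '[0, 0, 0, 0, 0, 0, 0, 0, 0]' --jaw '[1, 1, 1, 1, 1, -1, -1, -1, -1]'

```text
time: 15.52
position: [0.4888, 0.2337, 0.0385]
tool_rot: [2.219, 2.221, 0.005]
wrist_force: [0.9, -0.3, 6.7]
grip_width: 0.0498
grip_force: 62.8
```

Request:
drive_tool --pt "0 0 0" --pt "0 0 0" --pt "0 0 0" --pt "0 0 0" --pt "0 0 0" --pt "0 0 0" --pt "0 0 0" --pt "0 0 0" --pt "0 0 0" --pt "0 0 0" --turn '[0, 0, 0, 0.18, 0.18, 0.18, 0.18, 0.18, 0.18, 0.18]' --jaw '[1, 1, 1, 1, 1, 1, 1, 1, 1, 1]'

```text
time: 16.77
position: [0.4869, 0.2332, 0.036]
tool_rot: [-0.475, -3.105, 0.0]
wrist_force: [0.2, 0.1, -0.1]
grip_width: 0.0853
grip_force: 0.0
```

Request:
drive_tool --pt "0 0 0" --pt "0 0 0" --pt "0 0 0" --pt "0 0 0" --pt "0 0 0" --pt "0 0 0" --pt "0 0 0" --pt "0 0 0" --turn '[0.18, 0.131, 0, 0, 0, 0, 0, 0]' --jaw '[1, 1, 1, -1, -1, -1, -1, -1]'

```text
time: 17.77
position: [0.4877, 0.2334, 0.0368]
tool_rot: [-0.002, 3.14, 0.0]
wrist_force: [0.2, 0.1, 3.7]
grip_width: 0.0497
grip_force: 62.9
```

Request:
drive_tool --pt "0 0 10" --pt "0 0 20" --pt "0 0 30" --pt "0 0 35" --pt "0 0 30" --pt "0 0 20" --pt "0 0 0" --turn '[0, 0, 0, 0, 0, 0, 0]' --jaw '[-1, -1, -1, -1, -1, -1, -1]'

```text
time: 18.65
position: [0.4876, 0.2335, 0.1828]
tool_rot: [-0.002, 3.139, 0.001]
wrist_force: [0.2, 0.8, -2.6]
grip_width: 0.05
grip_force: 62.6
```

Request:
drive_tool --pt "5 -20 0" --pt "8 -28 0" --pt "10 -34 0" --pt "10 -34 0" --pt "9 -32 0" --pt "7 -24 0" --pt "4 -15 0" --pt "0 0 0" --pt "0 0 0" --turn '[0, 0, 0, 0, 0, 0, 0, 0, 0]' --jaw '[-1, -1, -1, -1, -1, -1, -1, -1, -1]'

```text
time: 19.77
position: [0.5396, 0.047, 0.1808]
tool_rot: [0.003, -3.14, -0.001]
wrist_force: [0.0, 0.3, -1.9]
grip_width: 0.0502
grip_force: 62.6
```

Run:
```python
from fit import *
s=camera('side');t=camera('top');st=sensors.get_state();P=st['position'];print(P)
al=np.linspace(0,2*np.pi,90,endpoint=False)
z=P[2]-.0365+.0165
print('s flange',fit(s,(P[0],P[1],z),.0445,al),'captop',fit(s,(P[0],P[1],z+.0735),.0215,al))
print('s rim',fit(s,(.5415,.046,.11),.043,np.linspace(-np.pi*.9,-.1*np.pi,60)))
a=s['pixels'][135:255,220:340]
cv2.imwrite('pics/g4.png',cv2.resize(a[...,::-1],(600,600),interpolation=cv2.INTER_CUBIC))
```

```text
[0.5397 0.0472 0.1811]
s flange (array([0.5427, 0.0522, 0.1611]), np.float64(25.795514382493664)) captop (array([0.5497, 0.0372, 0.2346]), np.float64(36.28093897249403))
s rim (array([0.5415, 0.045 , 0.11  ]), np.float64(38.25772302640247))
```

View pics/g4.png

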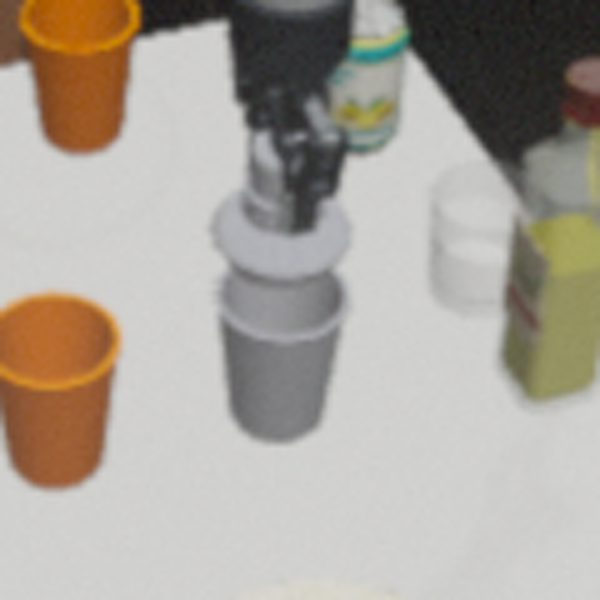

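Run:
```python
from fit import *
s=camera('side');P=sensors.get_state()['position'];print(P)
al=np.linspace(0,2*np.pi,90)
for c,r in(((.541,.046,.11),.043),((.541,.046,.161),.0445)):
  q=(circ(s,c,r,al)-[220,135]+.5)*5; print(q.min(0),q.max(0))
```

```text
[0.5399 0.0471 0.1813]
[212.9533 252.4234] [345.4729 341.6899]
[212.2009 191.7437] [352.4811 283.6757]
```

Request:
drive_tool --pt "2.5 -1.5 -10" --pt "0 0 -15" --pt "0 0 -10" --pt "0 0 -4" --pt "0 0 0" --turn '[0, 0, 0, 0, 0]' --jaw '[-1, -1, -1, -1, -1]'

```text
time: 20.55
position: [0.5424, 0.0448, 0.1418]
tool_rot: [0.002, -3.141, -0.0]
wrist_force: [0.3, 0.3, -2.8]
grip_width: 0.05
grip_force: 62.6
```

Request:
drive_tool --pt "0 0 -3" --pt "0 0 -3" --pt "0 0 0" --turn '[0, 0, 0]' --jaw '[-1, -1, -1]'

```text
time: 20.92
position: [0.5425, 0.0448, 0.1361]
tool_rot: [0.002, -3.141, -0.0]
wrist_force: [0.1, -0.7, -2.3]
grip_width: 0.0498
grip_force: 62.7
```

Request:
drive_tool --pt "0 0 -2" --pt "0 0 -2" --pt "0 0 0" --turn '[0, 0, 0]' --jaw '[-1, -1, -1]'

```text
time: 21.3
position: [0.5424, 0.0448, 0.1321]
tool_rot: [0.002, -3.141, -0.0]
wrist_force: [-0.5, -0.2, -1.8]
grip_width: 0.0499
grip_force: 62.6
```

Request:
drive_tool --pt "0 0 -1" --pt "0 0 -1" --pt "0 0 0" --turn '[0, 0, 0]' --jaw '[-1, -1, -1]'

```text
time: 21.68
position: [0.543, 0.0447, 0.1311]
tool_rot: [-0.002, 3.141, -0.0]
wrist_force: [-1.2, 0.2, 2.1]
grip_width: 0.0499
grip_force: 62.9
```

Request:
drive_tool --pt "0 0 -1.5" --pt "0 0 0" --pt "0 0 0" --turn '[0, 0, 0]' --jaw '[-1, -1, -1]'

```text
time: 22.05
position: [0.5437, 0.0447, 0.1311]
tool_rot: [-0.002, 3.139, -0.0]
wrist_force: [-2.8, 0.8, 7.9]
grip_width: 0.0498
grip_force: 63.7
```

Request:
drive_tool --pt "0 0 0.5" --pt "0 0 0" --pt "0 0 0" --pt "0 0 0" --pt "0 0 10" --pt "0 0 15" --pt "0 0 0" --turn '[0, 0, 0, 0, 0, 0, 0]' --jaw '[1, 1, 1, 1, 1, 1, 1]'

```text
time: 22.92
position: [0.5442, 0.0446, 0.157]
tool_rot: [-0.002, 3.137, -0.001]
wrist_force: [-0.2, 0.6, -0.2]
grip_width: 0.0851
grip_force: 0.0
```

Run:
```python
from fit import *
s=camera('side');print(sensors.get_state()['position'])
al=np.linspace(0,2*np.pi,90)
print(fit(s,(.543,.0447,.1105),.0445,al), fit(s,(.543,.0447,.184),.0215,al))
a=s['pixels'][135:255,220:340]
cv2.imwrite('pics/g5.png',cv2.resize(a[...,::-1],(600,600),interpolation=cv2.INTER_CUBIC))
q=(circ(s,(.543,.0447,.1105),.0445,al)-[220,135]+.5)*5; print(q.min(0),q.max(0))
```

```text
[0.5435 0.0447 0.1559]
(array([0.545 , 0.0497, 0.1105]), np.float64(25.132163898215094)) (array([0.533 , 0.0547, 0.184 ]), np.float64(35.3918921027165))
[214.2496 250.9195] [351.4623 343.3451]
```

View pics/g5.png

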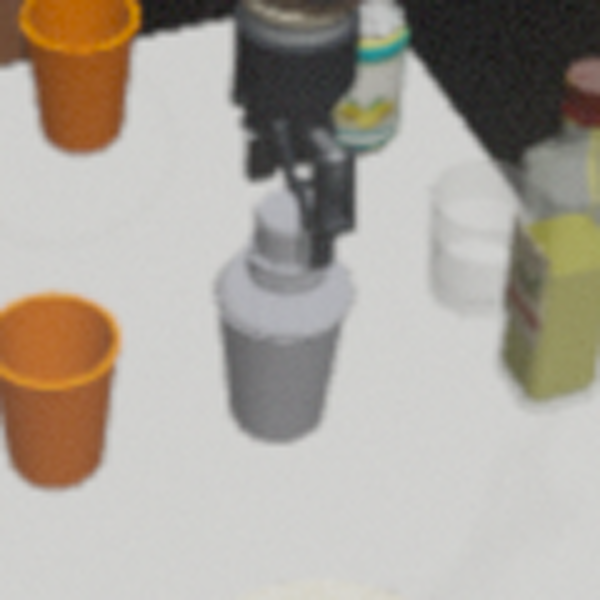

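The strainer is seated squarely: the flange at crop cols 216–353 sits flush on the rim and is concentric with it. Its cap is still on. Next I grip the cap.

Request:
drive_tool --pt "0 0 0" --pt "0 0 0" --pt "0 0 0" --pt "0 0 0" --pt "0 0 0" --turn '[0, 0, 0, 0, 0]' --jaw '[-1, -1, -1, -1, -1]'

```text
time: 23.6
position: [0.5428, 0.0448, 0.1544]
tool_rot: [-0.002, 3.141, 0.0]
wrist_force: [-0.4, -0.2, 1.1]
grip_width: 0.0399
grip_force: 60.5
```

Request:
drive_tool --pt "0 0 2" --pt "0 0 4" --pt "0 0 6" --pt "0 0 8" --pt "0 0 8" --pt "0 0 10" --pt "0 0 0" --turn '[0, 0, 0, 0, 0, 0, 0]' --jaw '[-1, -1, -1, -1, -1, -1, -1]'

```text
time: 24.48
position: [0.5434, 0.0447, 0.1939]
tool_rot: [-0.002, 3.139, -0.0]
wrist_force: [-0.7, -0.1, -1.1]
grip_width: 0.0401
grip_force: 60.4
```

Request:
drive_tool --pt "0 0 15" --pt "0 0 20" --pt "0 0 20" --pt "0 0 15" --pt "0 0 5" --pt "0 0 0" --pt "0 0 0" --turn '[0, 0, 0, 0, 0, 0, 0]' --jaw '[-1, -1, -1, -1, -1, -1, -1]'

```text
time: 25.35
position: [0.5421, 0.0448, 0.2663]
tool_rot: [0.002, -3.14, -0.0]
wrist_force: [-0.3, 0.2, -0.3]
grip_width: 0.0399
grip_force: 60.5
```

Run:
```python
from fit import *
s=camera('side')
a=s['pixels'][105:305,210:370]
cv2.imwrite('pics/g6.png',cv2.resize(a[...,::-1],(480,600),interpolation=cv2.INTER_CUBIC))
```

```text
(no output)
```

View pics/g6.png

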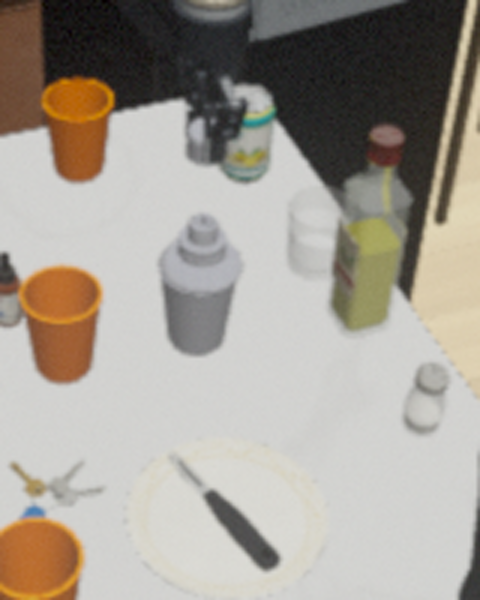

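The cap is held upright about 11 cm above where it sat, at crop (207,140). The strainer top with its bare neck sits square in the upright tin, at crop (200,260). The peeler is on the plate and the bystanders haven't moved.

```bash
python3 -c "
from cell import ticket;print(ticket.finish_job())"
```

```text
the job is handed in; nothing more can be done
None
```

I've handed the job in, with no verdict shown: the peeler is in the middle of the side plate, the strainer top is fully home in the upright tin, and the gripper holds the cap upright about 11 cm above where it sat.

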